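Stand the vial box up and park it in its bay

ROBOT

A 6-joint arm with a two-finger parallel gripper is mounted at the origin on a cart in front of the work surface, level with it; the furniture and walls round the work are solid. World frame = base frame: x ahead of the robot, y to its left, z up, the work surface at z = 0. Lengths are in m, angles in degrees, forces in N, time in s.
With the tool pointing down it reaches from about 0.275 to 0.85 m from the base axis. Payload 5.2 kg.
Tool frame: the origin (TCP) lies between the finger pads; the fingertips stand manip.tips_ahead ahead of it and the grasp point (between the pads) lies 5 mm behind it (manip.tips_ahead is the distance from the TCP to the fingertips, in m); z points along the fingers, y is the direction in which the jaws open and shut (so a half turn about z gives the same grasp; the last joint's range is limited). The gripper opens to 85 mm and grips with 20 to 120 N. Pads are 22 mm wide; open, the fingers measure 114 mm over their backs; the gripper's body (76 mm by 85 mm) begins 54 mm behind the grasp point. The pads swing forward as they close: fully open they stand 13 mm farther back than shut.
Start: joints at [-82.552, 14.817, 87.949, -0, 77.235, -11.62], TCP at [0.18, -0.52, 0.245] pointing down, gripper open.
Joint ranges: [-179.93, 179.93], [-52.35, 119.4], [10.71, 147.94], [-69.91, 249.91], [12.55, 155.21], [-178.61, 178.61]. Speed limits (degrees/s): [147.25, 147.25, 180, 180, 180, 180].

INTERFACE

Orientations are given as [roll, pitch, yaw] about the fixed x, y, z axes, in that order (R = Rz(yaw) Ry(pitch) Rx(roll)).
In Python, from rig import manip gives the robot as it stands. Calls block until the motion is done:
- manip.move_ptp(position, orientation): joint-space move of the TCP to a pose.
- manip.move_l(position, rot=None, feed=0.15): straight line of the TCP; rot=None keeps the orientation; feed is the mean speed in m/s.
- manip.move_j(angles): joint-space move.
- manip.gripper_open() and manip.grab(f_grip=None): open the fingers fully, or close them until they stop; f_grip is the grip in N (None keeps the last).
- manip.wait(seconds).
- manip.ik(position, orientation): joint angles nearest the present ones, or None.
- manip.state(): the state.
- manip.get_image(name): name is "scene" or "top" or "wrist"; returns the picture (480x640x3 uint8, blue, green, red); there is no depth.
- manip.camera_info(name): a dict with "intrinsics" (3x3 intrinsics, pixels), "extrinsics" (4x4, takes a point from camera to world coordinates); the wrist camera has in their place "T_tool_cam" (4x4, takes a point from camera to tool coordinates, whose origin is the TCP and whose axes are the flange's). Camera axes: x right, y up, looking along -z (the intrinsics and any distortion apply to the point x, -y, -z); pixel columns grow to the right and rows downward; lengths in m; the calibration is good to about 2 mm. A picture is of the moment at which its call begins: read the wrist's pose just before it. camera_info takes no time and is no camera call.
A pose or a line that the arm cannot do raises manip.Unreachable and nothing moves.
- manip.job_done(): hands the job in, once; it reports no verdict.
Trained networks look in the newest picture that a camera, given by its name, has taken for a name from the list of things; names that differ only in an ending like _2 or _b are one class to them, and where a whole thing is asked for, a point or a joint stands for the part that bears it (a point fixed in the world has none). Each returns a list of dicts, best first, with "conf" (0 to 1); they miss things now and then, are a little off and sometimes report something else, mostly with a low value. They report only what shows in the picture. A call takes as long as a camera call. They do not tell look-alikes from the thing itself.
- manip.recognise(camera, name): "centre" ([x, y, z] in m, in world coordinates, good to about 4 mm: the middle of the surface that is visible of it).
The state is a dict: "time_s": time; "joint_positions": joint angles; "qvel": joint speeds; "joint_torque": joint torques, N m; "eef_pos": TCP position; "orientation": TCP orientation; "force": force on the tool from outside, world axes, zero at the start; "moment": the same for the moment, N m; "grip_width": opening from 0.0 (shut) to 1.0 (fully open).
Only numpy, scipy, OpenCV 4.12 (cv2) and the standard library are available. Lean on these libraries where they do the work, as an engineer would, in place of code of your own. Each camera call takes 0.05 s, during which the arm holds its last target.

TASK

The cream box of blue-capped vials was left standing on its end. Without gripping or lifting it, push it over with the fingers so that it comes down upright on its underside, caps up, then push it along the worktop into the low aluminium bay until it is fully home against the bay's end stop. Leave everything else on the bench where it stands, and finish clear of the box.

Things in the scene. Friction and masses are not known exactly. Their poses are not given: they have to be found in the camera images.
- vial_box: cream box of blue-capped vials, about 0.3 kg. Solid outline 64 x 98 x 82 mm along its own x, y, z (caps show up to 6 mm beyond). Origin: centre of the underside; own z runs from underside to caps. At the start it stands 98 mm tall on its -y end: own y points up, the caps face level AWAY from the bay, the underside faces the bay mouth.
- box_center (a point): centre of the vial box's solid outline (41 mm from the underside, 49 mm from each end, 32 mm from each long side); axes as the box.
- pivot_edge (a point): middle of the 64 mm edge between underside and -y end; at the start on the worktop, on the bay side. The box turns a quarter turn over it towards the bay. Pushed level on the cap side it tends to slide: push up and over, on an arc about this edge. Past about 40 degrees it falls upright by itself; this edge is then the lower edge of the end away from the bay.
- bay_stop (a point): middle of the inner face of the end stop of the aluminium parking bay, at worktop height. Own +y points from the mouth into the bay to the stop, z up, x across. Bay: fixed, walls 6 mm thick, 26 mm high, no floor, about 80 mm wide inside; side rails reach 55 mm in front of the stop. The home box touches the stop with one 64 mm wide end and sticks out 43 mm beyond the straight rails.
- bay_mouth (a point): middle of the bay's mouth at worktop height, 90 mm in front of the stop; axes as the stop. Between the straight rails and here the lips flare outwards at about 29 degrees, to a mouth about 118 mm wide. At the start the pivot edge stands 160 to 200 mm in front of the mouth (its own -y), within 15 mm of the bay's middle line, the box turned within 9 degrees of the bay.
- timer: bystander: white count-down timer, 62 x 78 x 21 mm, lying flat; origin under its centre
- tips: bystander: clear pipette-tip box, 89 x 120 x 83 mm; origin under its centre
- brown_bottle: bystander: small brown bottle with black cap, 34 mm across, 66 mm tall; origin under its centre
- amber_bottle: bystander: amber bottle with black cap, 56 mm across, 115 mm tall; origin under its centre
- dropper_bottle: bystander: white bottle with red pointed spout, 42 mm across, 110 mm tall; origin under its centre
- tape: bystander: roll of tan tape, 96 mm across, 25 mm high, lying flat; origin under its centre
- pen: bystander: black marker pen, 136 mm long, 12 mm thick, lying; origin under its centre
Things that resemble listed ones, but are neither listed nor needed, are in the scene too. What is shaped like the vial_box but green is not meant.

How it is judged (in metres and radians):
On the way:
1. the box stands upright on its underside, caps up (angle between vial_box's own z axis and vertical below 0.1 rad and height (world z) of box_center below 0.046 m), for 0.2 s.
At the end, for the whole second after the job is handed in: The box rests upright on its underside (within 0.08 rad), between the bay's rails, its leading end within about 8 mm of the end stop and turned no more than 0.16 rad from the bay, at rest (angle between vial_box's own z axis and vertical below 0.08 rad and height (world z) of box_center between 0.036 and 0.046 m and y of box_center in the frame of bay_stop between -0.057 and -0.044 m and x of box_center in the frame of bay_stop between -0.012 and 0.012 m and angle between the y axis of vial_box and the y axis of bay_stop, either way round below 0.16 rad and linear speed of vial_box below 0.01 m/s); the robot touches nothing.
It fails at once if the box is gripped or squeezed: more than 35 N between fingers and box (contact force between the fingers and vial_box above 35 N).
It fails at once if the box is lifted: the edge it turns over comes more than 20 mm off the worktop, or its centre rises above 80 mm (height (world z) of pivot_edge above 0.02 m or height (world z) of box_center above 0.08 m).
It fails at once if a bystander is moved by more than 15 mm (distance of any of timer, tips, brown_bottle, amber_bottle, dropper_bottle, tape, pen from where it was at the start of the episode above 0.015 m).
It also fails if it takes over 64 s, if anything falls off the work surface, if the arm or the gripper's body presses on something with over 40 N, if the wrist force passes 120 N, or if a joint passes its speed limit or range.

## Working session

There is one attempt and no reset: what is moved stays moved. The work goes in short steps, each a Python script; the robot and the scene stay as the last script left them, time stands still between calls to the robot, and variables do not carry over. Pictures are saved under pics/ and viewed, and the job is handed in when it is done.

```bash
ls; mkdir -p pics; python3 - <<'E'
from rig import manip
import cv2, numpy as np
print(manip.tips_ahead, manip.state())
for n in ("scene","top","wrist"):
    im=manip.get_image(n); cv2.imwrite(f"pics/a_{n}.png",im)
    print(n,manip.camera_info(n))
for c in ("scene","top"):
  for n in ("vial_box","bay_stop","tips","brown_bottle","amber_bottle","dropper_bottle","tape","pen","timer"):
    try: print(c,n,[(np.round(d["centre"],3).tolist(),round(d["conf"],2)) for d in manip.recognise(c,n)])
    except Exception as e: print(c,n,e)
E
```

```text
pics
0.014 {'time_s': 0.0, 'joint_positions': array([-8.25508467e+01,  1.48619229e+01,  8.80103697e+01, -6.16957523e-04,
        7.72352089e+01, -1.16209518e+01]), 'qvel': array([ 0.00377184, -0.07725562, -0.01649616, -0.01653099, -0.03471019,
        0.06815789]), 'joint_torque': array([-1.54644989e-03, -4.46034980e+01, -2.90575165e+01, -5.09409947e-04,
        1.17085566e-02,  1.15583543e-06]), 'eef_pos': array([ 0.17963901, -0.51930895,  0.24445461]), 'orientation': array([-1.79894581e+02, -2.10655464e-02,  1.90702226e+01]), 'force': array([ 0.82899128, -1.27613197, -0.37222487]), 'moment': array([ 0.00211152, -0.00322055,  0.02836525]), 'grip_width': 0.9965584541404113}
scene {'intrinsics': array([[534.3441006 ,   0.        , 316.29498087],
       [  0.        , 534.3441006 , 237.61403266],
       [  0.        ,   0.        ,   1.        ]]), 'extrinsics': array([[-0.75847622,  0.29632733, -0.58043427, -0.34978351],
       [-0.65150145, -0.36679571,  0.6640834 ,  0.87549665],
       [-0.01611474,  0.88184523,  0.47126351,  0.74908847],
       [ 0.        ,  0.        ,  0.       
[... 1264 characters left out ...]
ene amber_bottle [([0.438, -0.12, 0.066], 0.49), ([0.593, 0.325, 0.056], 0.27)]
scene dropper_bottle [([0.609, -0.391, 0.046], 0.86)]
scene tape []
scene pen [([0.371, 0.258, 0.01], 0.61)]
scene timer [([0.396, 0.373, 0.021], 0.86)]
top vial_box [([0.468, -0.594, 0.094], 0.9), ([0.442, -0.161, 0.097], 0.83)]
top bay_stop [([0.524, 0.143, 0.021], 0.85)]
top tips [([0.534, 0.421, 0.08], 0.92), ([0.606, -0.391, 0.069], 0.47)]
top brown_bottle [([0.597, 0.323, 0.056], 0.41)]
top amber_bottle [([0.517, -0.404, 0.096], 0.56)]
top dropper_bottle [([0.604, -0.388, 0.067], 0.64)]
top tape [([0.439, -0.385, 0.024], 0.56)]
top pen [([0.38, 0.258, 0.009], 0.71)]
top timer [([0.406, 0.359, 0.017], 0.71)]
```

View pics/a_scene.png

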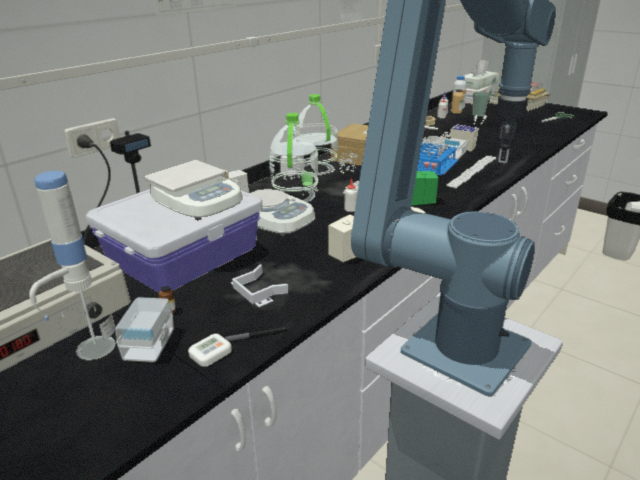

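View pics/a_top.png

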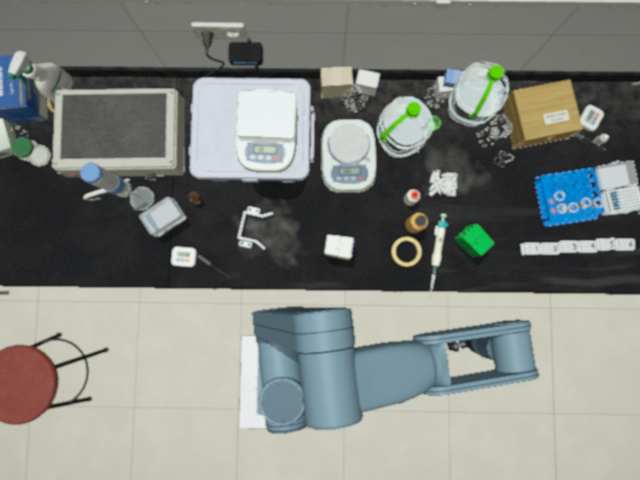

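```bash
python3 - <<'E'
import cv2
im=cv2.imread("pics/a_top.png"); c=im[125:285,220:460]; cv2.imwrite("pics/a_topcrop.png",cv2.resize(c,None,fx=3.3,fy=3.3,interpolation=cv2.INTER_CUBIC))
E
```

```text
(no output)
```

View pics/a_topcrop.png

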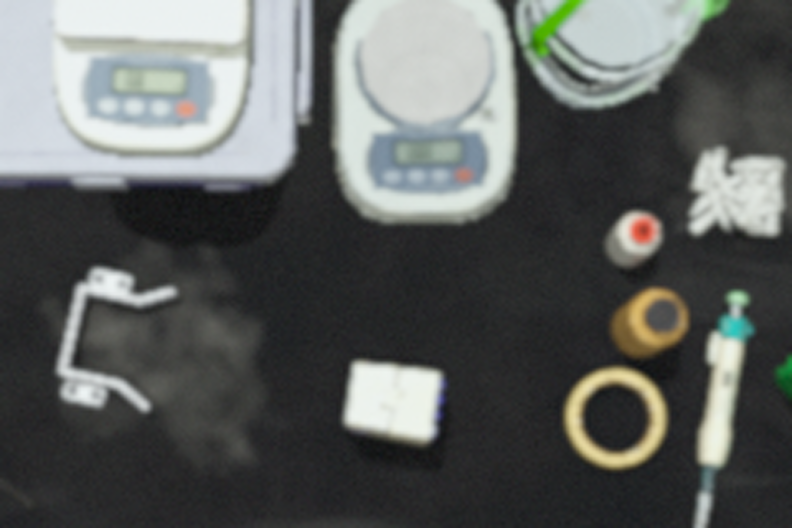

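The candidates in the top picture are the cream box at (340,247) with blue caps on its right (-y) side, and the green box at (474,240), which is the look-alike. I choose the cream one. The bay opens to the right around (255,228). Next I take a close view with the wrist camera.

```bash
cat > h.py <<'E'
from rig import manip
import cv2, numpy as np
from scipy.spatial.transform import Rotation as R
def Tw(s):
    T=np.eye(4);T[:3,:3]=R.from_euler('xyz',s["orientation"],degrees=True).as_matrix();T[:3,3]=s["eef_pos"];return T
def cam(n,s=None):
    c=manip.camera_info(n);return c["intrinsics"],(c["extrinsics"] if n!="wrist" else Tw(s)@c["T_tool_cam"])
def ray(K,T,uv,z):
    u,v=uv;d=np.array([(u-K[0,2])/K[0,0],-(v-K[1,2])/K[1,1],-1.]);d=T[:3,:3]@d;o=T[:3,3]
    return o+d*(z-o[2])/d[2]
def proj(K,T,P):
    p=np.linalg.inv(T)@np.append(P,1);return np.array([K[0,0]*p[0]/-p[2]+K[0,2],K[1,1]*-p[1]/-p[2]+K[1,2]])
E
python3 - <<'E'
from h import *
manip.move_ptp([0.42,-0.02,0.36],[180,0,0])
manip.wait(0.3)
s=manip.state();im=manip.get_image("wrist");cv2.imwrite("pics/b.png",im)
np.save("b_T.npy",cam("wrist",s)[1]); print(s["time_s"],s["eef_pos"],s["orientation"],s["joint_positions"],s["force"])
for n in("vial_box","bay_stop"): print(n,[(np.round(d["centre"],3).tolist(),round(d["conf"],2)) for d in manip.recognise("wrist",n)])
E
```

```text
3.3917 [ 0.42005667 -0.02038485  0.35983994] [-1.79993859e+02  1.90383518e-02 -4.26753523e-02] [-1.80539731e+01 -2.22052574e+00  9.16100526e+01 -4.69876369e-05
  9.06304773e+01  7.19887028e+01] [-0.566177    0.46121778 -0.7987227 ]
vial_box [([0.603, 0.307, 0.016], 0.67), ([0.442, -0.149, 0.099], 0.55)]
bay_stop [([0.525, 0.143, 0.017], 0.9)]
```

View pics/b.png

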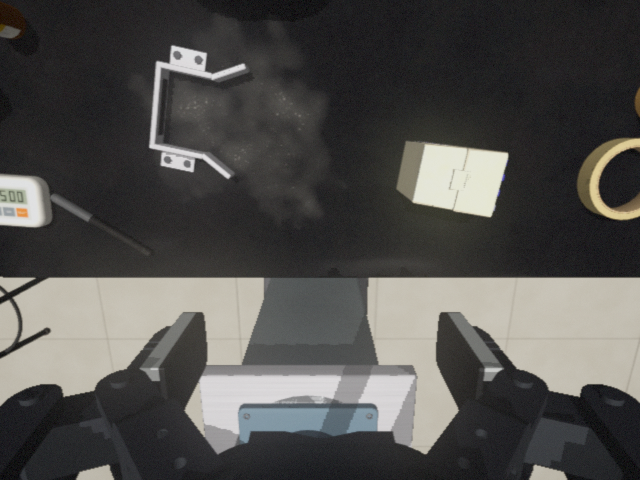

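The wrist view shows the cream box at about (460,178), its underside edge facing left towards the bay, and the bay at about (160-245, 65-180). I zoom in for corner pixels.

```bash
python3 - <<'E'
import cv2,numpy as np
im=cv2.imread("pics/b.png")
a=cv2.resize(im[40:190,135:260],None,fx=3.2,fy=3.2,interpolation=cv2.INTER_CUBIC)
b=cv2.resize(im[120:230,385:525],None,fx=2.8,fy=2.8,interpolation=cv2.INTER_CUBIC)
h=max(a.shape[0],b.shape[0]);o=np.zeros((h,a.shape[1]+b.shape[1],3),np.uint8);o[:a.shape[0],:a.shape[1]]=a;o[:b.shape[0],a.shape[1]:]=b
print(a.shape,b.shape);cv2.imwrite("pics/b_crop.png",o)
E
```

```text
(480, 400, 3) (308, 392, 3)
```

View pics/b_crop.png

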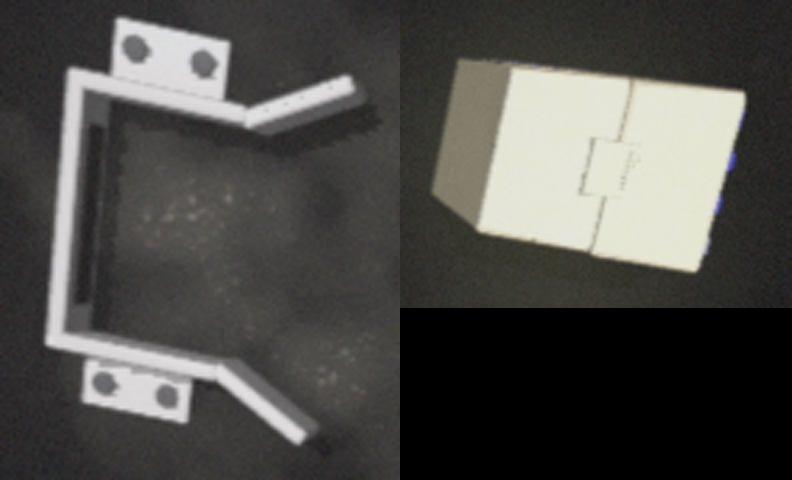

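```bash
python3 - <<'E'
from h import *
K=manip.camera_info("wrist")["intrinsics"];T=np.load("b_T.npy")
B=lambda x,y:(135+x/3.2,40+y/3.2)
X=lambda x,y:(385+(x-400)/2.8,120+y/2.8)
print("bay z=.026")
for n,p in dict(outA=(70,68),outB=(47,345),inA=(88,90),inB=(69,333),kneeA=(247,124),kneeB=(219,362),lipA=(354,80),lipB=(302,442)).items(): print(n,ray(K,T,B(*p),.026).round(4))
print("box top .098")
t=[ray(K,T,X(*p),.098)[:2] for p in((512,68),(745,92),(697,271),(480,232))]
for q in t: print(q.round(4))
print([round(float(np.linalg.norm(t[i]-t[(i+1)%4])),4) for i in range(4)])
for p in((457,60),(433,193)): print("bot",ray(K,T,X(*p),0).round(4))
for i in range(4):
    d=t[(i+1)%4]-t[i]; print(np.degrees(np.arctan2(d[1],d[0])).round(2))
# top cam check
K2,T2=cam("top")
for nm,P in(("boxtop c",np.append(np.mean(t,0),.098)),):print(nm,P,proj(K2,T2,P))
E
```

```text
bay z=.026
outA [0.5619 0.1563 0.026 ]
outB [0.4709 0.1757 0.026 ]
inA [0.5551 0.1511 0.026 ]
inB [0.475  0.1673 0.026 ]
kneeA [0.5443 0.0978 0.026 ]
kneeB [0.4649 0.1144 0.026 ]
lipA [0.5581 0.0604 0.026 ]
lipB [0.4362 0.0864 0.026 ]
box top .098
[ 0.4772 -0.1221]
[ 0.469  -0.2038]
[ 0.4054 -0.1949]
[ 0.4199 -0.1149]
[0.0821, 0.0642, 0.0814, 0.0578]
bot [ 0.4768 -0.1232 -0.    ]
bot [ 0.4194 -0.116   0.    ]
-95.72
172.09
79.76
-7.2
boxtop c [ 0.44290074 -0.15890614  0.098     ] [338.7097168  245.27966153]
```

```bash
cat >> h.py <<'E'
piv=np.array([0.4485,-0.1185]); YB=82.2; f=np.array([np.cos(np.radians(YB)),np.sin(np.radians(YB))])
stop=np.array([0.5152,0.1592]); YS=78.4; by=np.array([np.cos(np.radians(YS)),np.sin(np.radians(YS))]); bx=np.array([by[1],-by[0]])
HALF=.011; TA=manip.tips_ahead
def tcp(u,z): # front lower finger edge at u along f from pivot, height z
    p=piv+f*(u-HALF); return [p[0],p[1],z+TA]
E
python3 - <<'E'
from h import *
manip.grab(20)
r=np.hypot(.085,.082);a0=np.degrees(np.arctan2(.085,-.082))
def arc(th): 
    a=np.radians(a0-th);return r*np.cos(a),r*np.sin(a)
manip.move_ptp(tcp(-.14,.17),[180,0,YB])
manip.move_l(tcp(-.14,.06),feed=.12)
manip.move_l(tcp(*arc(-16)),feed=.08)
manip.wait(.2)
s=manip.state();print(s["time_s"],s["eef_pos"],s["force"],s["grip_width"])
im=manip.get_image("wrist");cv2.imwrite("pics/c.png",im);np.save("c_T.npy",cam("wrist",s)[1])
im=manip.get_image("scene");cv2.imwrite("pics/c_s.png",im)
E
```

```text
7.8667 [ 0.43318276 -0.23110555  0.07310625] [-0.37699042  0.11273502  0.43362015] -0.0021518915365798153
```

View pics/c.png

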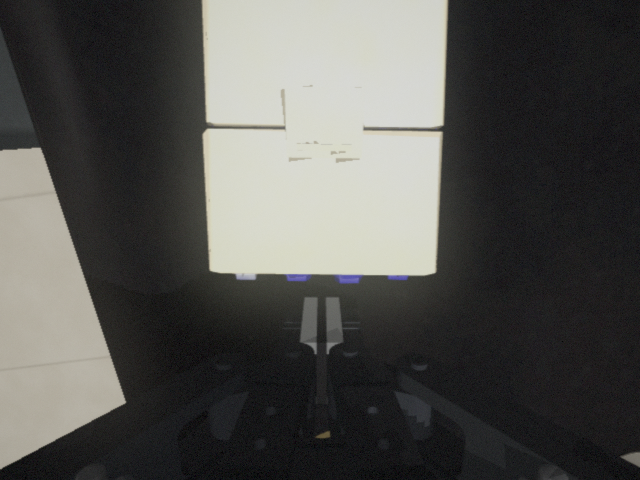

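```bash
python3 - <<'E'
import cv2
im=cv2.imread("pics/c_s.png"); c=im[150:290,250:450]; cv2.imwrite("pics/c_sc.png",cv2.resize(c,None,fx=3,fy=3,interpolation=cv2.INTER_CUBIC))
E
```

```text
(no output)
```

View pics/c_sc.png

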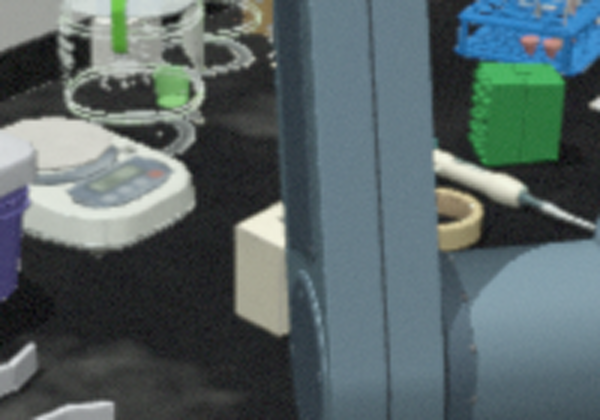

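The closed fingers are at column 321 and the cap-side edge runs level at row 273 from column 210 to 437, so they are centred and square. Next I check the gap and do the arc.

```bash
python3 - <<'E'
from h import *
K=manip.camera_info("wrist")["intrinsics"];T=np.load("c_T.npy")
for p in((210,272),(437,275)):
    q=ray(K,T,p,.098)[:2]; print(q.round(4),(q-piv)@f)
r=np.hypot(.085,.082);a0=np.degrees(np.arctan2(.085,-.082))
def arc(th,rr=r): 
    a=np.radians(a0-th);return rr*np.cos(a),rr*np.sin(a)
for th in (-10,-5,0,5,10,15,20):
    manip.move_l(tcp(*arc(th)),feed=.06)
    s=manip.state();print(th,round(s["time_s"],2),s["eef_pos"].round(4),s["force"].round(1))
s=manip.state();im=manip.get_image("wrist");cv2.imwrite("pics/d.png",im)
im=manip.get_image("scene");cv2.imwrite("pics/d_s.png",cv2.resize(im[150:290,250:450],None,fx=2,fy=2))
E
```

```text
[ 0.4056 -0.1944] -0.08100780961969865
[ 0.4694 -0.2041] -0.08197772161470776
-10 8.32 [ 0.4344 -0.224   0.084 ] [-0.3 -0.   0.4]
-5 8.65 [ 0.4352 -0.2176  0.0919] [-0.6  0.5  0.5]
0 8.97 [ 0.4361 -0.2105  0.0993] [ 0.2  0.5 -0.4]
5 9.3 [ 0.4371 -0.2029  0.1061] [-0.7 -1.5 -0. ]
10 9.62 [ 0.4382 -0.1946  0.1122] [ 1.2 -1.6  0.5]
15 9.95 [ 0.4394 -0.1858  0.1176] [-0.1 -2.   1.3]
20 10.28 [ 0.4407 -0.1766  0.1222] [-0.8 -1.9  1.5]
```

View pics/d.png

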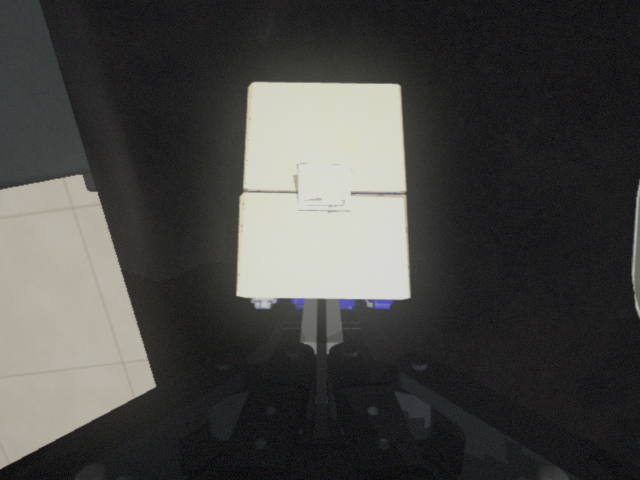

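View pics/d_s.png

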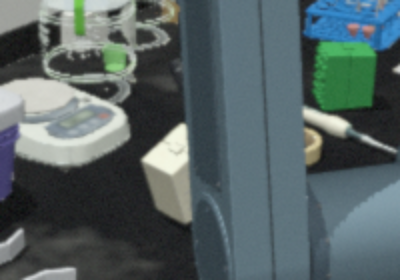

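The box is turning over its edge (top face at rows 82-298, about 20 degrees tilt in the scene crop). I continue the arc.

```bash
python3 - <<'E'
from h import *
r=np.hypot(.085,.082);a0=np.degrees(np.arctan2(.085,-.082))
def arc(th,rr=r): 
    a=np.radians(a0-th);return rr*np.cos(a),rr*np.sin(a)
for th in (26,32,38,42,46,50,54):
    manip.move_l(tcp(*arc(th)),feed=.06)
    s=manip.state();print(th,round(s["time_s"],2),s["eef_pos"].round(4),s["force"].round(1))
manip.wait(.3)
s=manip.state();im=manip.get_image("wrist");cv2.imwrite("pics/e.png",im);np.save("e_T.npy",cam("wrist",s)[1])
im=manip.get_image("scene");cv2.imwrite("pics/e_s.png",cv2.resize(im[150:290,250:450],None,fx=2,fy=2))
E
```

```text
26 10.73 [ 0.4421 -0.1649  0.1264] [-0.2 -0.8  1.2]
32 11.09 [ 0.4435 -0.1531  0.1295] [-0.3 -0.4  0.5]
38 11.45 [ 0.4453 -0.141   0.1314] [-0.3 -0.2 -0.6]
42 11.73 [ 0.4464 -0.133   0.132 ] [0.3 0.4 0.7]
46 12.02 [ 0.4475 -0.1248  0.132 ] [ 0.8  0.7 -0.4]
50 12.3 [ 0.4486 -0.1167  0.1314] [-0.1  0.1 -0.2]
54 12.58 [ 0.4497 -0.1086  0.1302] [ 0.3 -0.4  0.1]
```

View pics/e.png

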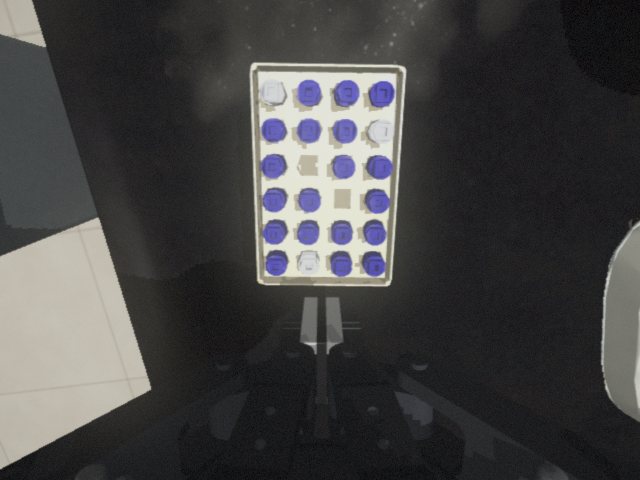

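View pics/e_s.png

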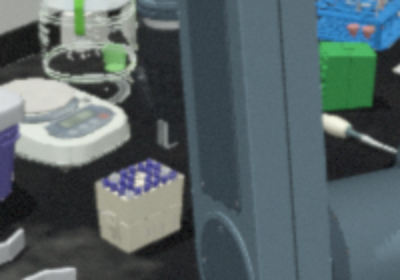

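The box is upright with caps up: rim corners at (251,64), (406,67), (390,286), (259,284). Now I compute its pose.

```bash
cat >> h.py <<'E'
def boxpose(px,T,z=.082):
    # px: far-left, far-right, near-right, near-left of rim
    K=manip.camera_info("wrist")["intrinsics"]
    q=[ray(K,T,p,z)[:2] for p in px]
    d=(q[0]+q[1]-q[2]-q[3])/2; w=(q[1]+q[2]-q[0]-q[3])/2
    c=np.mean(q,0); yaw=np.degrees(np.arctan2(d[1],d[0])); yw=np.degrees(np.arctan2(w[1],w[0]))+90
    print("centre",c.round(4),"yaw",yaw.round(2),yw.round(2),"dims",np.linalg.norm(d).round(4),np.linalg.norm(w).round(4),
     "bay x,y",round(float((c-stop)@bx),4),round(float((c-stop)@by),4))
    return c,yaw
E
python3 - <<'E'
from h import *
boxpose([(251,64),(406,67),(390,286),(259,284)],np.load("e_T.npy"))
E
```

```text
centre [ 0.4579 -0.0623] yaw 81.33 81.18 dims 0.0984 0.0643 bay x,y -0.0116 -0.2285
```

```bash
cat >> h.py <<'E'
def u(deg): return np.array([np.cos(np.radians(deg)),np.sin(np.radians(deg))])
def finger(end_mid,yaw,gap,left,ztip=.03):
    d=u(yaw); n=u(yaw+90); p=end_mid-d*(gap+HALF)+n*left
    return [p[0],p[1],ztip+TA]
def pushpath(E0,y0,E1,y1,a,b,left,n=4,feed=.05,lim=12):
    for k in np.linspace(a,b,n+1)[1:]:
        y=y0+(y1-y0)*k; p=finger(E0+(E1-E0)*k,y,0,left)
        manip.move_l(p,[180,0,y],feed=feed)
        s=manip.state();print(round(k,3),round(s["time_s"],2),s["eef_pos"].round(4),s["force"].round(1))
        if np.linalg.norm(s["force"])>lim: print("force stop");break
def look(n):
    s=manip.state();im=manip.get_image("wrist");cv2.imwrite(f"pics/{n}.png",im);np.save(n+"_T.npy",cam("wrist",s)[1])
E
python3 - <<'E'
from h import *
c=np.array([.4579,-.0623]);y0=81.3;E0=c-.049*u(y0);E1=stop-.098*by
p=finger(E0,y0,.04,.004,.1); p[2]=manip.state()["eef_pos"][2]
manip.move_l(p,[180,0,y0],feed=.12)
manip.move_l(finger(E0,y0,.04,.004),feed=.12)
manip.move_l(finger(E0,y0,.003,.004),feed=.06)
pushpath(E0,y0,E1,YS,0,.5,.004,n=5)
look("g")
E
```

```text
0.1 15.78 [ 0.4493 -0.1032  0.044 ] [-0.1  0.1  0.1]
0.2 16.28 [ 0.4538 -0.0857  0.044 ] [-0.4 -0.4  0.2]
0.3 16.79 [ 0.4582 -0.0683  0.044 ] [-0.  -0.5 -0.2]
0.4 17.3 [ 0.4627 -0.0509  0.044 ] [ 0.1 -0.9 -0.8]
0.5 17.81 [ 0.4671 -0.0334  0.044 ] [ 0.3 -0.1 -0.2]
```

View pics/g.png

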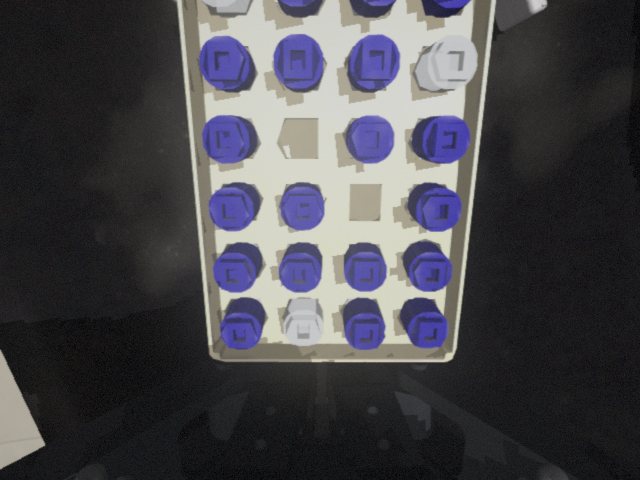

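```bash
python3 - <<'E'
from h import *
T=np.load("g_T.npy");K=manip.camera_info("wrist")["intrinsics"]
a,b,c,d=[ray(K,T,p,.082)[:2] for p in((209,361),(453,361),(494,5),(178,5))]
print(np.linalg.norm(a-b),np.linalg.norm(c-d))
ang=lambda v:np.degrees(np.arctan2(v[1],v[0]))
print(ang(b-a)+90,ang(d-a),ang(c-b))
m=(a+b)/2;print("E",m,"bay",(m-stop)@bx,(m-stop)@by)
print("tool yaw",manip.state()["orientation"])
# bay right lip corner visible ~ (497,28)..(547,10)
for p in ((547,10),(497,28)): 
    q=ray(K,T,p,.026)[:2];print((q-stop)@bx,(q-stop)@by)
E
```

```text
0.06505037001840248 0.06486959198757118
79.86409816332643 79.52014735299964 79.64397693535798
E [ 0.47115298 -0.02176696] bay -0.0067589104330931515 -0.18612764213007854
tool yaw [ 1.79998601e+02 -5.89219102e-03  7.98770972e+01]
0.06323275051312069 -0.08714589644661104
0.04743179923309423 -0.09291352471981273
```

The box follows squarely (trailing edge row 361, yaw 79.7, 6.8 mm left of the bay's middle line, as planned). I continue.

```bash
python3 - <<'E'
from h import *
c=np.array([.4579,-.0623]);y0=81.3;E0=c-.049*u(y0);E1=stop-.098*by
pushpath(E0,y0,E1,YS,.5,.93,.004,n=6)
look("i")
im=manip.get_image("scene");cv2.imwrite("pics/i_s.png",cv2.resize(im[200:340,200:400],None,fx=2.5,fy=2.5))
E
```

```text
0.572 18.27 [ 0.4703 -0.021   0.044 ] [ 0.1 -0.5 -0.5]
0.643 18.68 [ 0.4735 -0.0085  0.044 ] [-0.3  0.4  0.6]
0.715 19.08 [0.4768 0.004  0.044 ] [ 0.7 -0.3  0.1]
0.787 19.49 [0.4799 0.0165 0.044 ] [-0.8  0.5 -0.7]
0.858 19.9 [0.4831 0.029  0.044 ] [-1.1  0.4  0. ]
0.93 20.31 [0.4863 0.0415 0.044 ] [ 0.4 -0.2 -0.8]
```

View pics/i.png

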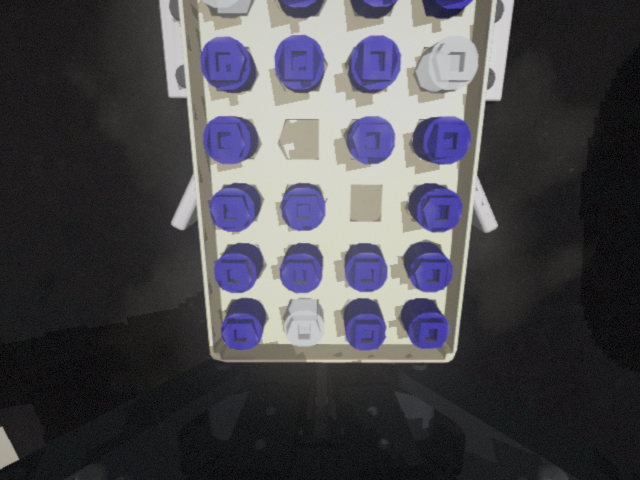

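View pics/i_s.png

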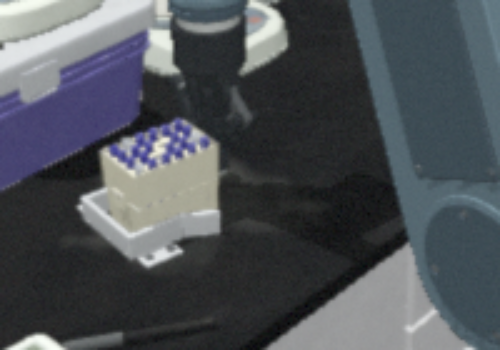

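The box is between the rails, with the lip ends at (180,225) and (490,225) on either side. I push the last millimetres in small steps until the stop pushes back.

```bash
python3 - <<'E'
from h import *
c=np.array([.4579,-.0623]);y0=81.3;E0=c-.049*u(y0);E1=stop-.098*by
pushpath(E0,y0,E1,YS,.93,.98,.004,n=3,feed=.03,lim=8)
hit=False
for k in range(12):
    x=-.098-.0036+.0012*(k+1)
    manip.move_l(finger(stop+x*by,YS,0,.004),[180,0,YS],feed=.02)
    manip.wait(.1);s=manip.state();F=s["force"];print(round(x,4),s["eef_pos"].round(4),F.round(1),round(float(F[:2]@by),1))
    if F[:2]@by<-6: break
look("j")
im=manip.get_image("scene");cv2.imwrite("pics/j_s.png",cv2.resize(im[200:340,200:400],None,fx=2.5,fy=2.5))
print(s["time_s"])
E
```

```text
0.947 20.66 [0.487  0.0441 0.044 ] [ 0.3 -0.1  0.5]
0.963 20.91 [0.4878 0.047  0.044 ] [ 0.6 -1.  -0. ]
0.98 21.16 [0.4885 0.05   0.044 ] [ 0.7  1.  -0.3]
-0.1004 [0.4889 0.051  0.044 ] [-0.1 -0.1 -0.2] -0.2
-0.0992 [0.4892 0.052  0.044 ] [-0.3 -1.3 -1.2] -1.3
-0.098 [0.4894 0.0533 0.044 ] [ 1.7 -1.8 -0.9] -1.4
-0.0968 [0.4896 0.0543 0.044 ] [-0.9 -4.   0.2] -4.1
-0.0956 [0.4899 0.0546 0.0442] [-2.2 -8.1  1.9] -8.4
22.9083
```

View pics/j.png

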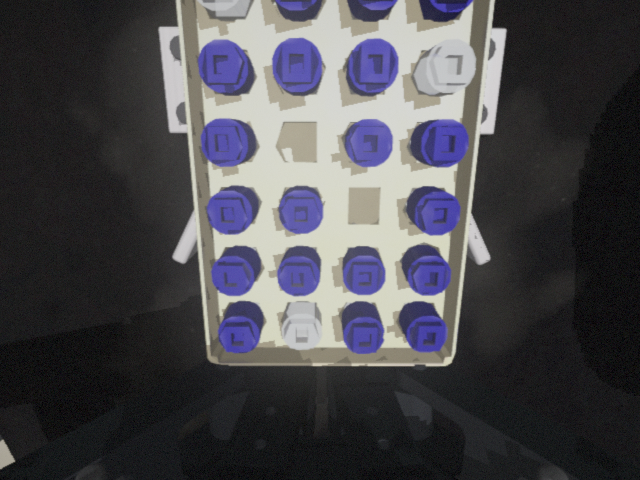

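The force rose to 8 N at the expected place. I back off and check from above.

```bash
python3 - <<'E'
from h import *
manip.move_l(finger(stop-.098*by,YS,.07,.004),[180,0,YS],feed=.08)
p=finger(stop-.098*by,YS,.07,.004);p[2]=.24
manip.move_l(p,feed=.15)
manip.wait(.3)
look("k");s=manip.state();print(s["time_s"],s["force"],s["eef_pos"])
im=manip.get_image("scene");cv2.imwrite("pics/k_s.png",im)
E
```

```text
25.875 [-0.23070248  0.21663564  0.5905008 ] [ 0.47520937 -0.01533558  0.23971493]
```

View pics/k.png

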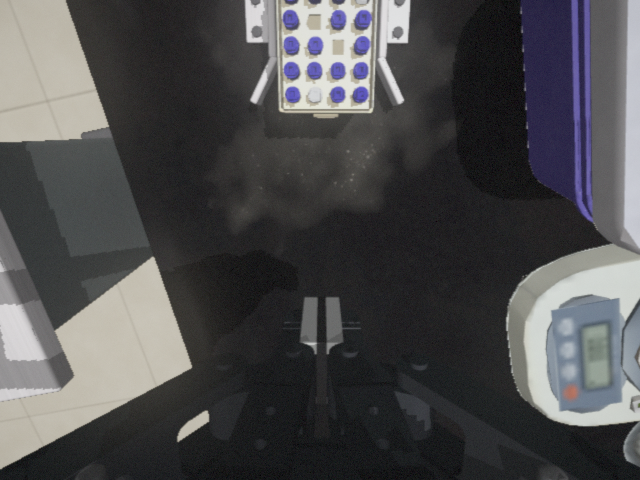

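View pics/k_s.png

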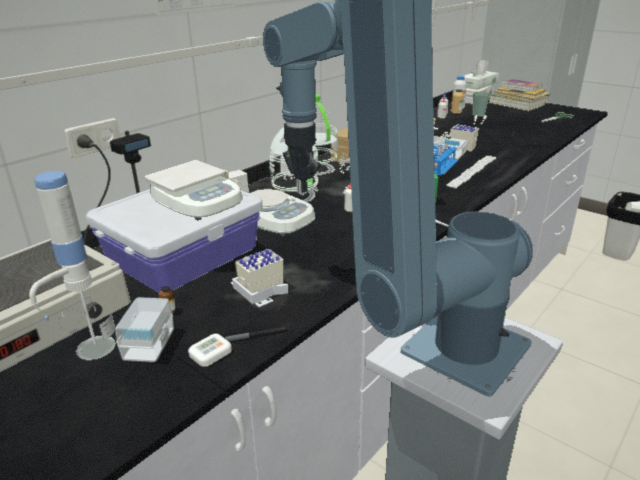

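The box is in the bay. I take one more view over the stop end.

```bash
python3 - <<'E'
from h import *
manip.move_l([.45,-.0,.36],feed=.15)
manip.move_ptp([.46,.12,.36],[180,0,0]); manip.wait(.3)
look("l");s=manip.state();print(s["time_s"],s["eef_pos"])
im=cv2.imread("pics/l.png");cv2.imwrite("pics/l_c.png",cv2.resize(im[30:230,200:450],None,fx=3,fy=3,interpolation=cv2.INTER_CUBIC))
E
```

```text
28.7 [0.4600127  0.11985571 0.36004172]
```

View pics/l_c.png

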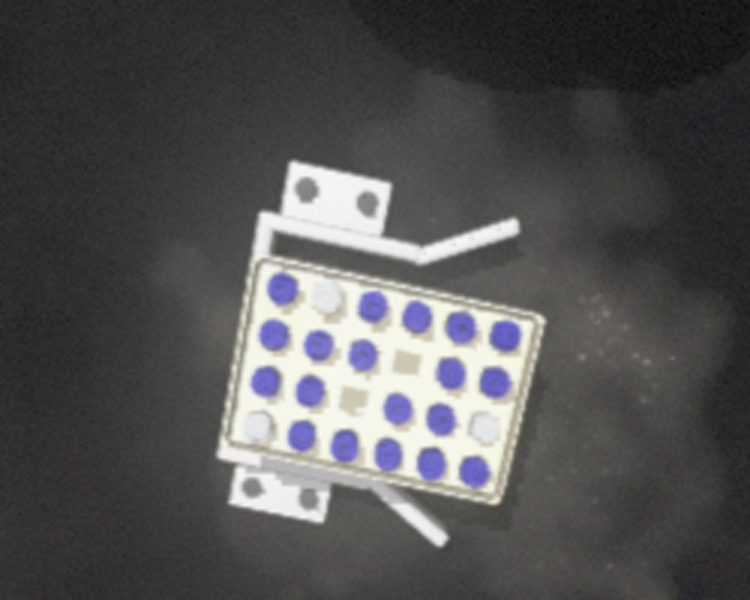

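```bash
python3 - <<'E'
from h import *
T=np.load("l_T.npy");K=manip.camera_info("wrist")["intrinsics"]
X=lambda x,y:(200+x/3,30+y/3)
boxpose([X(224,440),X(258,258),X(544,317),X(498,502)],T)
q={n:ray(K,T,X(*p),.026)[:2] for n,p in dict(oA=(262,212),oB=(219,458),kneeA=(421,264),lipA=(519,221),lipAo=(519,234),lipB=(446,532),lipBo=(436,545)).items()}
for n,v in q.items(): print(n,v.round(4),"bay",((v-stop)@bx).round(4),((v-stop)@by).round(4))
E
```

```text
centre [0.5041 0.1126] yaw 78.03 77.66 dims 0.0971 0.0623 bay x,y -0.0015 -0.0479
oA [0.5617 0.1563] bay 0.0461 0.0065
oB [0.4708 0.1755] bay -0.0468 0.0071
kneeA [0.5433 0.0971] bay 0.04 -0.0552
lipA [0.5585 0.0609] bay 0.0622 -0.0876
lipAo [0.5539 0.0607] bay 0.0578 -0.0887
lipB [0.4413 0.0857] bay -0.0576 -0.0868
lipBo [0.436  0.0896] bay -0.0636 -0.0841
```

```bash
python3 - <<'E'
from rig import manip
s=manip.state();print(s["time_s"],s["force"]);manip.job_done();print("done")
E
```

```text
28.7 [ 1.0731769   0.51958577 -0.26818987]
the job is handed in; nothing more can be done
done
```

I tipped the cream vial box over its edge with the closed fingers on an upward arc. It came down upright with caps up. I then pushed it squarely into the bay until the end stop pushed back at about 8 N, and handed the job in at 28.7 s.

- **Final position:** in the last wrist picture, box_center is at x = -1.5 mm and y = -48 mm in the bay_stop frame, inside the required -12 to 12 mm and -57 to -44 mm. The box is turned less than 1° from the bay.
- **Measurement accuracy:** the rim measured 97 x 62 mm against the true 98 x 64 mm, so these figures hold to about 2 mm.
- **Clearance:** the arm finished well above everything, with the TCP at 0.36 m, and the wrist force there was at noise level.
- **Bystanders:** none was touched on purpose. I did not measure their poses again at the end. The timer, pen, tips box and brown bottle looked unmoved in the scene picture. The amber bottle and tape were hidden by the arm in that picture.
- **Disagreement:** the first wrist picture gave a 58 mm edge for the 64 mm box width. I therefore used the average over the sides; the later close views confirmed the position and yaw.

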